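# Stack the sample-bead pots on their stand

## Robot

A 6-joint arm with a two-finger parallel gripper is mounted at the origin on the work surface. World frame = base frame: x ahead of the robot, y to its left, z up, the work surface at z = 0. Lengths are in mm, angles in rad, forces in N, time in s.
With the tool pointing down it reaches from about 275 to 750 mm from the base axis. Payload 10.2 kg.
Tool frame: the origin (TCP) lies on the mounting face of the last link; the fingertips stand 173 mm ahead of it and the grasp point (between the pads) lies 155 mm ahead of it; z points along the fingers, y is the direction in which the jaws open and shut (so a half turn about z gives the same grasp; the last joint's range is limited). The gripper opens to 85 mm and grips with 20 to 120 N. Pads are 22 mm wide; open, the fingers measure 114 mm over their backs; the gripper's body (76 mm by 85 mm) begins 54 mm behind the grasp point. The pads swing forward as they close: fully open they stand 13 mm farther back than shut.
Start: joints at [-1.565, 0.313, 1.498, -0, 1.331, -0.223], TCP at [119.061, -511.329, 404.694] pointing down, gripper open.
Joint ranges: [-2.94, 2.94], [-0.97, 2.17], [0.19, 2.56], [-1.23, 4.37], [0.02, 3.11], [-2.88, 2.88]. Speed limits (rad/s): [2.39, 2.39, 3.01, 3.14, 3.14, 3.14].

## Interface

Orientations are given as a unit quaternion [x, y, z, w].
In Python, from rig import arm gives the robot as it stands.
- The arm moves only by the tool servo_tool, never from a script. Its argument "plan" is a list of rows, each a list of 3 entries, a list of its own where there are three numbers: the shift along the world's x, y, z in m, then the turn, a rotation vector about the world's x, y, z in rad, then the finger opening in m, from 0 to 0.0854. In form: [[[tx, ty, tz], [ax, ay, az], jaw], ...]. A call has 1 to 20 rows; each row shifts and turns the pose as measured when the row begins; what a row does not reach is not made up. A row lasts 1/8 s, in which the tool goes at most 62.5 mm and 10.7 degrees, less where a joint would pass 70% of its speed; a pose out of reach is approached as far as the arm can. A call with a gripper value outside its range is refused whole. The fingers move at their own pace and stop on an object; "grip_force" is the grip in N (left out, the last holds). Time passes only in rows, so rows that do not move let the fingers close. It gives the time, the measured TCP pose, the force and the opening at its end, in the units of the state.
- arm.state(): the state, without advancing time (a new reading comes with each control period).
- arm.capture(name): name is "side" or "top" or "wrist"; returns a dict with "frame" (384x512x3 uint8, red, green, blue), "K" (3x3 intrinsics, pixels), "world_from_camera" (4x4, takes a point from camera to world coordinates); the wrist camera has in their place "mount" (4x4, takes a point from camera to tool coordinates, whose origin is the TCP and whose axes are the flange's). Camera axes: x right, y down, z forward; pixel columns grow to the right and rows downward; lengths in mm; the calibration is good to about 2 mm. A picture is of the moment at which its call begins: read the wrist's pose just before it. There is no depth.
- arm.hand_in(): hands the job in, once; it reports no verdict.
The state is a dict: "t": time; "joint_positions": joint angles; "dq": joint speeds; "tau": joint torques, N m; "tool_pos": TCP position; "orientation": TCP orientation; "ft_force": force on the tool from outside, world axes, zero at the start; "moment": the same for the moment, N m; "gripper_width": opening from 0.0 (shut) to 1.0 (fully open).
Only numpy, scipy, OpenCV 4.12 (cv2) and the standard library are available. Lean on these libraries where they do the work, as an engineer would, in place of code of your own. Each camera call takes 0.05 s, during which the arm holds its last target. There are 200 camera calls.

## Task

Put the sample-bead pots away in one upright stack on the wooden stand, building it from the bottom up, one piece at a time: the red pot in the stand's recess, then yellow, green and blue, each nested fully home in the one below, and last the wooden lid on the blue pot. Tip nothing over, and leave the torch, the graphite slab and the tweezers where they are.

Things in the scene. Friction and masses are not known exactly. Their poses are not given: they have to be found in the camera images.
- stand: fixed round stand of pale wood, 90 mm across and 16 mm high, with a round recess in its top (49 mm across, 9 mm deep, black floor). Origin: centre of its underside, on the bench; z up. A pot fully seated in the recess has its own origin 9 mm above the stand's origin, its shoulder resting on the stand's top.
- red_pot: red loose open round pot, upright, 54 mm across, 41 mm high (0.12 kg); lowest 7 mm is a tapered foot (34 to 42 mm across) with a shoulder above. Mouth 49 mm across, wall 2.5 mm: the next foot drops 7 mm into it (3.5 mm play), shoulder on rim, its origin then 34 mm above this one's. Beads within are fixed. Grip across the 54 mm body. Origin: centre of the foot's underside; z up; yaw means nothing.
- yellow_pot: yellow loose open round pot, upright, 54 mm across, 41 mm high (0.12 kg); lowest 7 mm is a tapered foot (34 to 42 mm across) with a shoulder above. Mouth 49 mm across, wall 2.5 mm: the next foot drops 7 mm into it (3.5 mm play), shoulder on rim, its origin then 34 mm above this one's. Beads within are fixed. Grip across the 54 mm body. Origin: centre of the foot's underside; z up; yaw means nothing.
- green_pot: green loose open round pot, upright, 54 mm across, 41 mm high (0.12 kg); lowest 7 mm is a tapered foot (34 to 42 mm across) with a shoulder above. Mouth 49 mm across, wall 2.5 mm: the next foot drops 7 mm into it (3.5 mm play), shoulder on rim, its origin then 34 mm above this one's. Beads within are fixed. Grip across the 54 mm body. Origin: centre of the foot's underside; z up; yaw means nothing.
- blue_pot: blue loose open round pot, upright, 54 mm across, 41 mm high (0.12 kg); lowest 7 mm is a tapered foot (34 to 42 mm across) with a shoulder above. Mouth 49 mm across, wall 2.5 mm: the next foot drops 7 mm into it (3.5 mm play), shoulder on rim, its origin then 34 mm above this one's. Beads within are fixed. Grip across the 54 mm body. Origin: centre of the foot's underside; z up; yaw means nothing.
- lid: loose dark wooden lid, upright, 44 mm high (0.06 kg): tapered foot as on the pots (lowest 7 mm, 34 to 42 mm across), flange 54 mm across from 7 to 12 mm, round knob 22 mm across from 12 to 44 mm with a thin brass band. Grip by the knob from above. Origin: centre of the foot's underside; z up. Fully nested, its origin lies 34 mm above that of the pot below.
- torch: bystander, do not disturb: bench torch on a black base plate 130 x 100 x 10 mm, metal burner along its x axis 80 mm above the plate's underside, 93 mm high, red and green valve knobs, 1.6 kg. Origin: centre of the plate's underside.
- marver: bystander, do not disturb: black graphite slab lying flat, 90 x 130 x 16 mm. Origin: centre of its underside; long side along its y axis.
- tweezers: bystander, do not disturb: steel tweezers lying flat, about 175 mm long along their x axis, 20 mm wide, 8 mm high. Origin: on the bench at mid-length.
There are look-alikes about, which are no part of the job. There is more than one size of the lid; the job needs the smaller. There is more than one size of the green_pot; the job needs the smaller.

How it is judged:
By the outcome, as a careful person would: the job done as asked, in the order asked, and still so for the second after the job is handed in, with the robot touching nothing.
It also fails if it takes over 128 s, if anything falls off the work surface, if the arm or the gripper's body presses on something with over 40 N, if the wrist force passes 120 N, or if a joint passes its speed limit or range.

## Working session

There is one attempt and no reset: what is moved stays moved. The work goes in short steps, Python scripts to look and compute and a tool call to move; the robot and the scene stay as the last step left them, time stands still between calls to the robot, and variables do not carry over. Pictures are saved under pics/ and viewed, about 12 in all and at most 16, crops included, and the job is handed in when it is done.

Besides the shell and the picture viewer there is one more tool, called after "Emit:" by a JSON object that holds its "api" and its "payload". servo_tool: Moves the arm, as the interface text tells. Its arguments: {"type":"object","properties":{"plan":{"type":"array","items":{"type":"array"}},"grip_force":{"type":"number"}},"required":["plan"]}

```bash
mkdir -p pics; ls; python3 - <<'E'
from rig import arm
import cv2,numpy as np
s=arm.state();print(s)
for n in ("top","side"):
    c=arm.capture(n);cv2.imwrite(f"pics/{n}0.png",cv2.resize(c["frame"][:,:,::-1],(800,600),interpolation=cv2.INTER_CUBIC))
    print(n,c["K"].tolist(),np.round(c["world_from_camera"],3).tolist())
c=arm.capture("wrist");print(c["K"].tolist(),np.round(c["mount"],3).tolist())
E
```

```text
pics
{'t': 0.0, 'joint_positions': array([-1.56542974e+00,  3.13464183e-01,  1.49844886e+00, -6.68313230e-06,
        1.33096561e+00, -2.23389832e-01]), 'dq': array([-9.59617433e-04,  1.59453392e-03,  6.95902137e-05,  2.04798809e-04,
       -9.85203914e-04,  9.81431476e-04]), 'tau': array([ 4.55157738e-05, -4.12265217e+01, -2.59744781e+01, -2.02791716e-04,
        4.19409393e-03,  1.56622001e-06]), 'tool_pos': array([ 119.04504634, -511.2889514 ,  404.12323262]), 'orientation': array([ 9.93465644e-01,  1.14129750e-01,  6.67296613e-05, -6.39537072e-04]), 'ft_force': array([ 0.8029399 ,  0.13966868, -0.23754137]), 'moment': array([-0.00324281, -0.0020349 , -0.00011125]), 'gripper_width': 0.9971077401681514}
top [[449.50133053733776, 0.0, 252.55177328173082], [0.0, 449.50133053733776, 193.94304537843726], [0.0, 0.0, 1.0]] [[-0.021, -0.997, 0.073, 477.333], [-0.999, 0.019, -0.029, 32.778], [0.028, -0.074, -0.997, 1239.538], [0.0, 0.0, 0.0, 1.0]]
side [[401.92613585538606, 0.0, 249.10762593365604], [0.0, 401.92613585538606, 191.10203677484537], [0.0, 0.0, 1.0]] [[-0.951, -0.18, 0.252, 233.398], [-0.309, 0.602, -0.736, 941.858], [-0.019, -0.778, -0.628, 843.022], [0.0, 0.0, 0.0, 1.0]]
[[270.02860186320896, 0.0, 257.2418220370113], [0.0, 270.02860186320896, 192.52490963644934], [0.0, 0.0, 1.0]] [[0.0, -0.944, -0.33, 84.789], [1.0, 0.0, 0.001, -0.227], [-0.001, -0.33, 0.944, 30.407], [0.0, 0.0, 0.0, 1.0]]
```

View pics/top0.png

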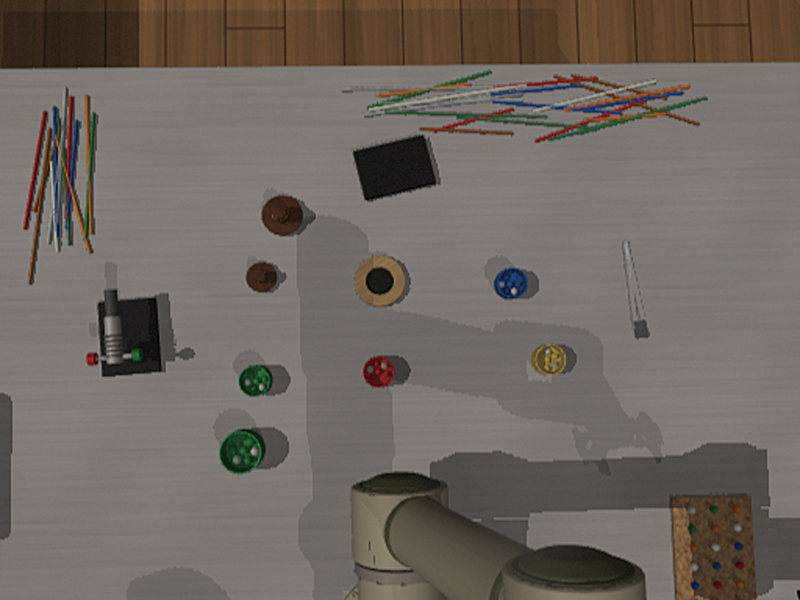

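View pics/side0.png

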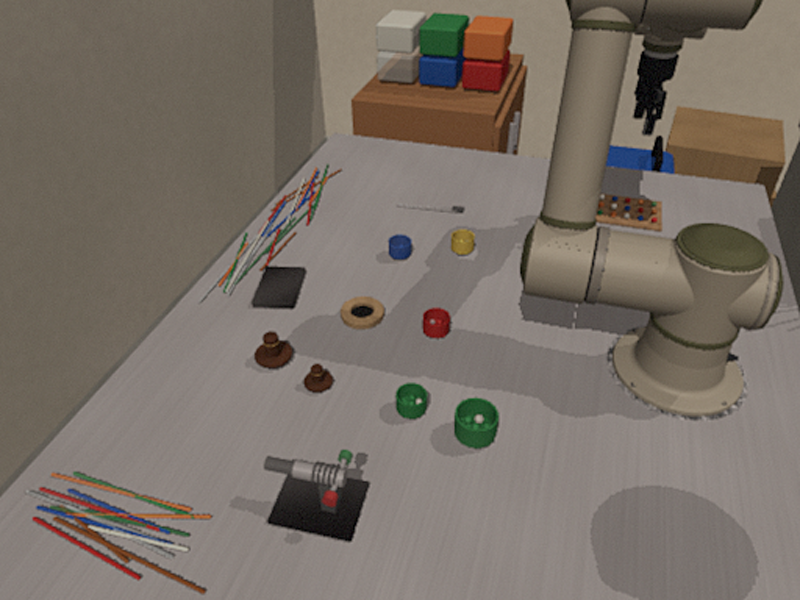

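Top view: stand (381,281), red (379,371), yellow (550,359), blue (511,283), small green (256,380), small lid (262,276). The same objects are clear in the side view: stand (362,311), red (437,316), yellow (463,236), blue (400,241), green (412,393), lid knob (318,369). I'll make enlarged crops to read the rims.

```bash
cat > h.py <<'E'
import numpy as np,cv2
from rig import arm
from scipy.spatial.transform import Rotation as R
def cam(n):
    s=arm.state();c=arm.capture(n)
    if n=="wrist":
        T=np.eye(4);T[:3,:3]=R.from_quat(s["orientation"]).as_matrix();T[:3,3]=s["tool_pos"];c["world_from_camera"]=T@c["mount"]
    return c
def ray(c,u,v):
    T=c["world_from_camera"];d=T[:3,:3]@np.linalg.inv(c["K"])@[u,v,1];return T[:3,3],d/np.linalg.norm(d)
def tri(rs):
    A=sum(np.eye(3)-np.outer(d,d) for o,d in rs);b=sum((np.eye(3)-np.outer(d,d))@o for o,d in rs)
    p=np.linalg.solve(A,b);return p,[np.linalg.norm((np.eye(3)-np.outer(d,d))@(p-o)) for o,d in rs]
def atz(c,u,v,z):
    o,d=ray(c,u,v);return o+d*(z-o[2])/d[2]
def px(c,p):
    T=np.linalg.inv(c["world_from_camera"]);q=c["K"]@(T[:3,:3]@p+T[:3,3]);return q[:2]/q[2]
E
python3 - <<'E'
from h import *
P={"stand":((381,281),(362,311)),"red":((379,371),(437,316)),"yellow":((550,359),(463,236)),"blue":((511,283),(400,241)),"green":((256,380),(412,393)),"lid":((263,276),(318,369))}
t=cam("top");s=cam("side")
f=lambda p:[(x+.5)/1.5625-.5 for x in p]
tiles={"top":[],"side":[]}
for k,(a,b) in P.items():
    print(k,*[np.round(x,1) for x in tri([ray(t,*f(a)),ray(s,*f(b))])])
    for n,c,p in(("top",t,f(a)),("side",s,f(b))):
        x,y=int(p[0])-22,int(p[1])-22
        print(n,x,y);tiles[n].append(cv2.resize(c["frame"][y:y+44,x:x+44,::-1],(264,264),interpolation=cv2.INTER_CUBIC))
for n,l in tiles.items(): cv2.imwrite(f"pics/{n}crop.png",np.vstack([np.hstack(l[:3]),np.hstack(l[3:])]))
E
```

```text
stand [608.6  20.7  10.9] [1.2 1.2]
top 221 157
side 209 176
red [450.2  27.   41.6] [0.6 0.6]
top 220 215
side 257 180
yellow [ 464.6 -265.9   41.4] [0.2 0.2]
top 329 207
side 274 128
blue [ 596.8 -202.7   43.2] [0.3 0.3]
top 304 158
side 233 132
green [439.7 235.   40.8] [0.4 0.4]
top 141 221
side 241 229
lid [618.3 223.3  34.9] [1.1 1.1]
top 146 154
side 181 213
```

View pics/topcrop.png

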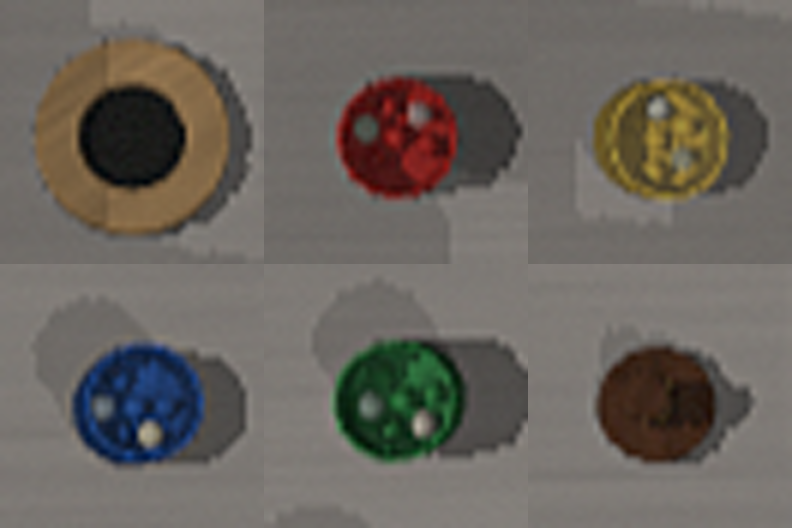

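View pics/sidecrop.png

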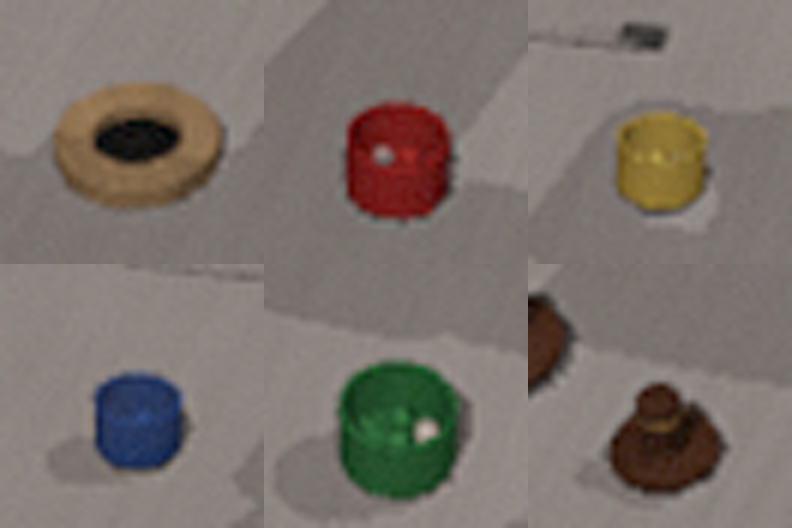

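Top crops: stand circle spans x 33–229 and y 38–235; the rim centres in the crops are red (133,137), yellow (141,138), blue (143,139), green (132,136), and the lid flange is at (129,141). Side crops give the matching rim centres, so I'll triangulate those.

```bash
python3 - <<'E'
from h import *
Q={"stand":(221,157,131,136.5,209,176,139,136,16),"red":(220,215,133,137,257,180,134,135,41),"yellow":(329,207,141,138,274,128,134,136,41),"blue":(304,158,143,139,233,132,138,133,41),"green":(141,221,132,136,241,229,135,137,41),"lidflange":(146,154,129,141,181,213,138,178,12)}
t=cam("top");s=cam("side")
for k,q in Q.items():
    f=lambda i:(q[i]+(q[i+2]+.5)/6-.5,q[i+1]+(q[i+3]+.5)/6-.5)
    p,e=tri([ray(t,*f(0)),ray(s,*f(4))]);print(k,np.round(p,1),np.round(e,1),np.round(atz(t,*f(0),q[8]),1),np.round(atz(s,*f(4),q[8]),1))
E
```

```text
stand [607.8  23.8  16.3] [0.1 0.1] [607.9  23.8  16. ] [607.8  23.5  16. ]
red [450.7  28.9  42.9] [0.3 0.3] [450.3  28.8  41. ] [451.5  26.8  41. ]
yellow [ 465.  -265.8   44. ] [0.2 0.2] [ 464.8 -266.7   41. ] [ 466.1 -270.3   41. ]
blue [ 597.6 -204.1   43.5] [0.7 0.7] [ 597.2 -204.7   41. ] [ 599.4 -207.4   41. ]
green [439.7 237.5  43.1] [0.1 0.1] [439.6 237.9  41. ] [440.3 235.7  41. ]
lidflange [618.1 229.   15.4] [0.2 0.2] [618.2 229.4  12. ] [619.9 226.1  12. ]
```

Heights agree: pot rims come out at 43–44 mm against 41, and the stand top at 16. Moving above the red pot.

Emit:
{"api": "servo_tool", "payload": {"plan": [[[0.03,0.049,0],[0,0,0],0.085],[[0.03,0.049,0],[0,0,0],0.085],[[0.03,0.049,0],[0,0,0],0.085],[[0.03,0.049,0],[0,0,0],0.085],[[0.03,0.049,0],[0,0,0],0.085],[[0.03,0.049,0],[0,0,0],0.085],[[0.03,0.049,-0.02],[0,0,0],0.085],[[0.03,0.049,-0.02],[0,0,0],0.085],[[0.03,0.049,-0.02],[0,0,0],0.085],[[0.03,0.049,-0.02],[0,0,0],0.085],[[0.03,0.049,-0.02],[0,0,0],0.085],[[0,0,0],[0,0,0],0.085],[[0,0,0],[0,0,0],0.085]]}}

```text
t: 1.98
tool_pos: [454.4, 46.2, 302.4]
orientation: [0.994, 0.113, 0.003, 0.003]
ft_force: [0.5, 0.3, -0.0]
gripper_width: 0.998
```

```bash
cat >> h.py <<'E'
def look(name,pts):
    c=cam("wrist");im=np.ascontiguousarray(c["frame"][:,:,::-1])
    for p in pts:
        u=px(c,np.array(p,float));print("pred px",p,np.round(u,1))
    cv2.imwrite(f"pics/{name}.png",cv2.resize(im,(800,600),interpolation=cv2.INTER_CUBIC));return c
def fine(k,hsv_lo,hsv_hi,z,guess,r=60):
    "rim/flange circle by colour mask near guess -> centre on plane z"
    c=cam("wrist");h=cv2.cvtColor(c["frame"],cv2.COLOR_RGB2HSV);m=cv2.inRange(h,hsv_lo,hsv_hi)
    return c,m
E
python3 - <<'E'
from h import *
s=arm.state();print(s["tool_pos"],s["dq"].round(3),s["joint_positions"].round(2))
look("w1",[(450.3,28.8,41),(450.3,28.8,0),(607.9,23.8,16)])
E
```

```text
[454.35349844  46.19758826 302.44807576] [ 0.023  0.017 -0.003  0.002 -0.003  0.008] [-0.16  0.28  1.83 -0.    1.02  1.19]
pred px (450.3, 28.8, 41) [272.9 206. ]
pred px (450.3, 28.8, 0) [270.5 191.7]
pred px (607.9, 23.8, 16) [323.2  23.5]
```

View pics/w1.png

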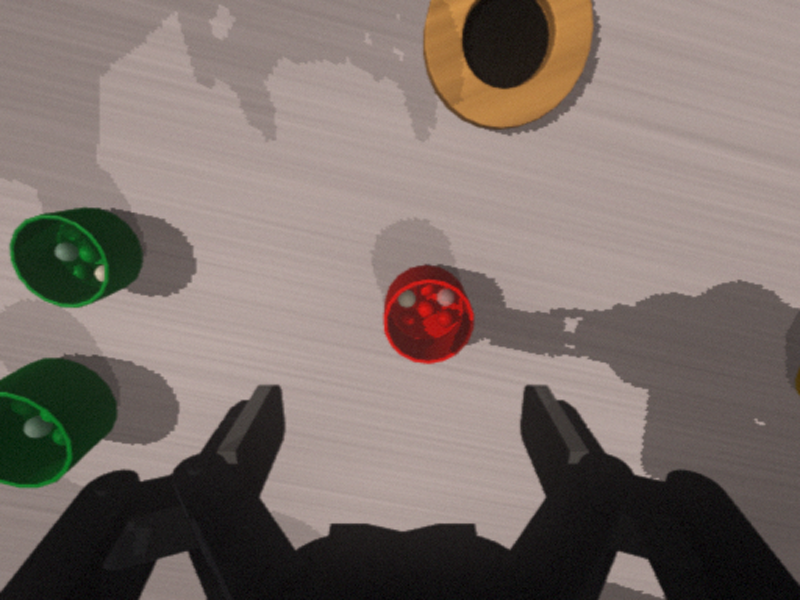

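Wrist view: the red rim is centred at (430,321) of 800×600, i.e. (274.7,205.3) native, about 1.7 mm to −y of the top-view prediction. The stand is at upper right and shows the same offset.

```bash
cat >> h.py <<'E'
def d(x,y,z):
    s=arm.state();q=R.from_quat(s["orientation"]);zz=q.apply([0,0,1])
    yaw=np.array([0,0,-1.]);rv=np.cross(zz,yaw)
    print("t",round(s["t"],2),"tilt fix rv",rv.round(4),"shift",(np.array([x,y,z])-s["tool_pos"]).round(1),"jaw",s["gripper_width"],"F",s["ft_force"].round(1),"grasp",(s["tool_pos"]+zz*155).round(1))
E
python3 -c "
from h import *
d(450.5,27.5,183)"
```

```text
t 2.02 tilt fix rv [0.005  0.0066 0.    ] shift [  -3.8  -18.5 -119.5] jaw 0.9942849648895661 F [-0.2  0.4  0.4] grasp [455.3  45.2 147.5]
```

Emit:
{"api": "servo_tool", "payload": {"plan": [[[-0.004,-0.0185,0],[0.005,0.0066,0],0.085],[[0,0,-0.03],[0,0,0],0.085],[[0,0,-0.03],[0,0,0],0.085],[[0,0,-0.03],[0,0,0],0.085],[[0,0,-0.01],[0,0,0],0.085],[[0,0,0],[0,0,0],0.085]]}}

```text
t: 2.78
tool_pos: [449.3, 20.3, 204.6]
orientation: [0.994, 0.107, 0.004, 0.002]
ft_force: [-1.0, 0.4, -0.3]
gripper_width: 0.994
```

```bash
python3 -c "
from h import *
d(450.5,27.5,183)"
```

```text
t 2.77 tilt fix rv [0.0022 0.0089 0.    ] shift [  1.2   7.2 -21.6] jaw 0.9943580579714815 F [-1.   0.4 -0.3] grasp [450.7  19.9  49.6]
```

Emit:
{"api": "servo_tool", "payload": {"plan": [[[0.001,0.007,0],[0.001,0.008,0],0.085],[[0,0,0],[0,0,0],0.085],[[0,0,0],[0,0,0],0.085]]}}

```text
t: 3.15
tool_pos: [451.0, 27.5, 207.0]
orientation: [0.994, 0.107, 0.002, 0.001]
ft_force: [0.3, 0.3, -0.4]
gripper_width: 0.991
```

```bash
python3 -c "
from h import *
d(450.5,27.5,183)"
```

```text
t 3.15 tilt fix rv [0.002  0.0046 0.    ] shift [ -0.5   0.  -24. ] jaw 0.9905757332191492 F [ 0.3  0.3 -0.4] grasp [451.7  27.2  52. ]
```

Emit:
{"api": "servo_tool", "payload": {"plan": [[[-0.001,0,-0.015],[0,0.004,0],0.085],[[0,0,-0.008],[0,0,0],0.085],[[0,0,0],[0,0,0],0.085],[[0,0,0],[0,0,0],0.04],[[0,0,0],[0,0,0],0.04],[[0,0,0],[0,0,0],0.04],[[0,0,0],[0,0,0],0.04],[[0,0,0],[0,0,0],0.04]], "grip_force": 40}}

```text
t: 4.15
tool_pos: [449.9, 27.5, 182.7]
orientation: [0.994, 0.107, 0.0, 0.001]
ft_force: [0.1, -0.3, -0.3]
gripper_width: 0.626
```

```bash
python3 -c "
from h import *
d(607.9,23,192)"
```

```text
t 4.15 tilt fix rv [0.002  0.0005 0.    ] shift [158.   -4.5   9.3] jaw 0.6259840219668638 F [ 0.1 -0.3 -0.3] grasp [450.   27.2  27.7]
```

Emit:
{"api": "servo_tool", "payload": {"plan": [[[0,0,0.02],[0,0,0],0.04],[[0,0,0.03],[0,0,0],0.04],[[0,0,0],[0,0,0],0.04],[[0.04,-0.001,0],[0,0,0],0.04],[[0.05,-0.001,0],[0,0,0],0.04],[[0.05,-0.001,0],[0,0,0],0.04],[[0.01,-0.001,0],[0,0,0],0.04],[[0,0,0],[0,0,0],0.04],[[0,0,0],[0,0,0],0.04]]}}

```text
t: 5.28
tool_pos: [601.2, 23.7, 226.2]
orientation: [0.994, 0.107, -0.005, -0.0]
ft_force: [0.5, -0.2, -0.2]
gripper_width: 0.618
```

```bash
python3 -c "
from h import *
d(607.9,22.5,192)
look('w2',[(607.9,22.5,16)])"
```

```text
t 5.28 tilt fix rv [ 0.0002 -0.0109  0.    ] shift [  6.7  -1.2 -34.2] jaw 0.618121036510125 F [ 0.5 -0.2 -0.2] grasp [599.5  23.6  71.2]
pred px (607.9, 22.5, 16) [261.6 210. ]
```

View pics/w2.png

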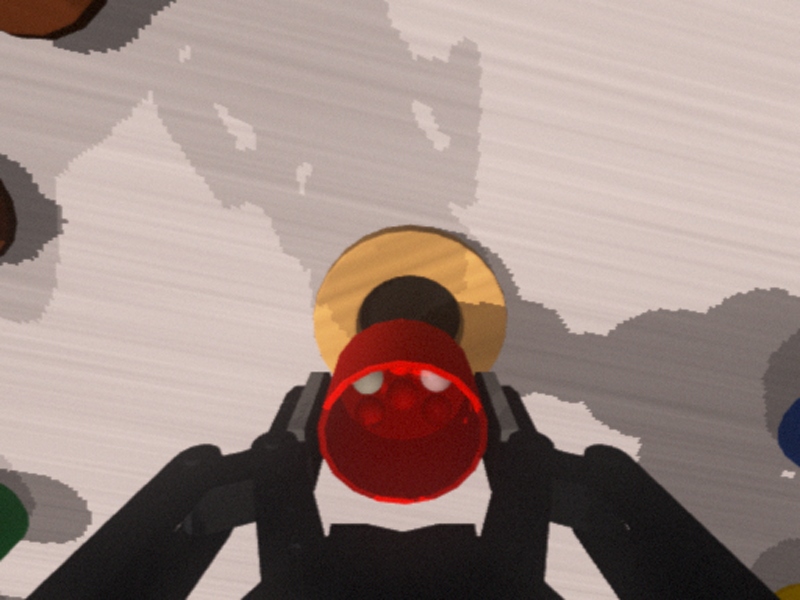

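Wrist view: the stand outline spans x 314–507 with its top edge at y≈228, and the pot is centred between the jaws (rim x 318–487). I'll check the stand's far edge in the same pose.

```bash
python3 -c "
from h import *
c=cam('wrist')
for X in (605,608,611):
  P=np.array([px(c,np.array([X+45*np.cos(a),22+45*np.sin(a),16])) for a in np.linspace(0,6.28,200)])
  print(X,(P.min(0)+.5)*1.5625-.5,(P.max(0)+.5)*1.5625-.5)
# pot rim in hand: expected if centred
s=arm.state();q=R.from_quat(s['orientation'])
for off in (-3,0,3):
  g=s['tool_pos']+q.apply([off,0,142]);P=np.array([px(c,g+q.apply([27*np.cos(a),27*np.sin(a),0])) for a in np.linspace(0,6.28,200)])
  print(off,(P.min(0)+.5)*1.5625-.5,(P.max(0)+.5)*1.5625-.5)
"
```

```text
605 [311.51768364 237.89620636] [506.00720817 416.154325  ]
608 [312.43963365 231.06751431] [507.9346663  411.16773553]
611 [313.37113943 224.16243968] [509.88213111 406.1335359 ]
-3 [317.68900247 370.07329522] [488.19314437 511.96098565]
0 [317.05919672 360.99147274] [488.84103312 505.01544903]
3 [316.41988075 351.76309405] [489.49870537 497.97204334]
```

Emit:
{"api": "servo_tool", "payload": {"plan": [[[0.007,-0.0015,0],[0,-0.011,0],0.04],[[0,0,0],[0,0,0],0.04],[[0,0,0],[0,0,0],0.04],[[0,0,0],[0,0,0],0.04]]}}

```text
t: 5.88
tool_pos: [608.1, 22.1, 227.2]
orientation: [0.994, 0.107, 0.001, 0.0]
ft_force: [-0.2, 0.5, -1.9]
gripper_width: 0.621
```

```bash
python3 -c "
from h import *
d(608.5,22,192)"
```

```text
t 5.88 tilt fix rv [0.0004 0.0021 0.    ] shift [  0.4  -0.1 -35.2] jaw 0.6206516741260177 F [-0.2  0.5 -1.9] grasp [608.4  22.   72.2]
```

Emit:
{"api": "servo_tool", "payload": {"plan": [[[0,0,-0.012],[0,0.002,0],0.04],[[0,0,-0.01],[0,0,0],0.04],[[0,0,-0.004],[0,0,0],0.04],[[0,0,0],[0,0,0],0.04],[[0,0,0],[0,0,0],0.04]]}}

```text
t: 6.5
tool_pos: [607.9, 22.1, 198.7]
orientation: [0.994, 0.107, -0.001, 0.0]
ft_force: [0.5, 1.3, -1.1]
gripper_width: 0.619
```

```bash
python3 -c "
from h import *
d(608.5,22,192)"
```

```text
t 6.5 tilt fix rv [ 0.0002 -0.0014  0.    ] shift [ 0.6 -0.1 -6.7] jaw 0.6191944685646351 F [ 0.5  1.3 -1.1] grasp [607.6  22.1  43.7]
```

Emit:
{"api": "servo_tool", "payload": {"plan": [[[0.0005,0,-0.004],[0,-0.001,0],0.04],[[0,0,-0.002],[0,0,0],0.04],[[0,0,0],[0,0,0],0.04],[[0,0,0],[0,0,0],0.04]]}}

```text
t: 7.0
tool_pos: [608.5, 22.1, 192.8]
orientation: [0.994, 0.107, 0.0, 0.0]
ft_force: [-0.1, 0.4, -1.0]
gripper_width: 0.622
```

```bash
python3 -c "
from h import *
d(608.5,22,192)"
```

```text
t 7.0 tilt fix rv [0.0003 0.0006 0.    ] shift [-0.  -0.1 -0.8] jaw 0.6216550785639444 F [-0.1  0.4 -1. ] grasp [608.6  22.1  37.8]
```

Emit:
{"api": "servo_tool", "payload": {"plan": [[[0,0,0],[0,0,0],0.085],[[0,0,0],[0,0,0],0.085],[[0,0,0],[0,0,0],0.085],[[0,0,0],[0,0,0],0.085],[[0,0,0.03],[0,0,0],0.085],[[0,0,0.05],[0,0,0],0.085],[[0,0,0.02],[0,0,0],0.085],[[-0.022,-0.046,0],[0,0,0],0.085],[[-0.022,-0.046,0],[0,0,0],0.085],[[-0.022,-0.046,0],[0,0,0],0.085],[[-0.022,-0.046,0],[0,0,0],0.085],[[-0.022,-0.046,0],[0,0,0],0.085],[[-0.022,-0.046,0],[0,0,0],0.085],[[0,0,0],[0,0,0],0.085],[[0,0,0],[0,0,0],0.085],[[0,0,0],[0,0,0],0.085]]}}

```text
t: 9.0
tool_pos: [471.4, -260.3, 297.6]
orientation: [0.994, 0.108, 0.002, 0.001]
ft_force: [-0.0, 0.0, 0.1]
gripper_width: 0.994
```

```bash
cat >> h.py <<'E'
def rimcheck(name,mask,x,y,z,r=27,win=45):
    "compare predicted circle bbox at (x,y,z) with image; save crop with it drawn"
    c=cam("wrist");P=np.array([px(c,np.array([x+r*np.cos(a),y+r*np.sin(a),z])) for a in np.linspace(0,6.283,120)])
    lo=P.min(0).astype(int)-win//2;lo=np.maximum(lo,0);hi=np.minimum(P.max(0).astype(int)+win//2,[511,383])
    im=c["frame"][lo[1]:hi[1],lo[0]:hi[0],::-1];k=4
    im=cv2.resize(im,None,fx=k,fy=k,interpolation=cv2.INTER_CUBIC)
    cv2.polylines(im,[(((P-lo)+.5)*k).astype(int)],True,(255,0,255),1)
    cv2.imwrite(f"pics/{name}.png",im);return c
def rimfit(x,y,z,r,colour):
    "shift (x,y) of circle so that bright rim pixels lie best on it, by scan over the saturation-masked edge strength"
    c=cam("wrist");h=cv2.cvtColor(c["frame"],cv2.COLOR_RGB2HSV)
    lo,hi=colour;m=(cv2.inRange(h,np.array(lo),np.array(hi))>0).astype(np.float32)
    val=cv2.GaussianBlur(m*h[:,:,2].astype(np.float32),(3,3),0)
    best=(-1,);A=np.linspace(0,6.283,180,endpoint=False)
    T=np.linalg.inv(c["world_from_camera"])
    def samp(rr,X,Y):
        p=np.c_[X+rr*np.cos(A),Y+rr*np.sin(A),np.full(180,z)];q=(p@T[:3,:3].T+T[:3,3])@c["K"].T;q=(q[:,:2]/q[:,2:]).astype(np.float32)
        return cv2.remap(val,q[None,:,0],q[None,:,1],cv2.INTER_LINEAR).mean()
    for dx in np.arange(-8,8.1,.5):
        for dy in np.arange(-8,8.1,.5):
            v=samp(r-1.2,x+dx,y+dy)-.5*samp(r-4,x+dx,y+dy)-.5*samp(r+2,x+dx,y+dy)
            if v>best[0]: best=(v,x+dx,y+dy)
    return best
COL=dict(red=((0,120,50),(8,255,255)),yellow=((18,90,50),(38,255,255)),green=((45,90,40),(85,255,255)),blue=((100,90,40),(130,255,255)))
E
python3 -c "
from h import *
d(465,-268,183)
print(rimfit(465,-268,41,27,COL['yellow']))
b=rimfit(465,-268,41,27,COL['yellow']);rimcheck('y1',0,b[1],b[2],41)"
```

```text
t 9.0 tilt fix rv [0.0023 0.0048 0.    ] shift [  -6.4   -7.7 -114.6] jaw 0.9939752924866523 F [-0.   0.   0.1] grasp [ 472.2 -260.7  142.6]
(np.float32(109.76049), np.float64(464.5), np.float64(-267.5))
```

View pics/y1.png

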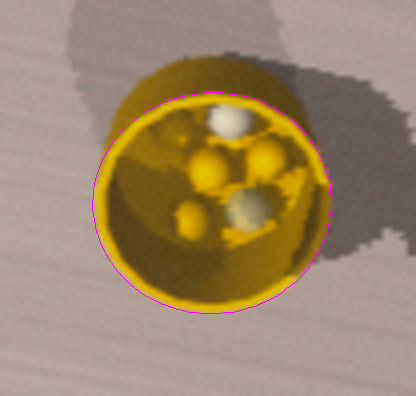

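The fitted circle lies on the yellow rim, at (464.5,−267.5). Descending.

Emit:
{"api": "servo_tool", "payload": {"plan": [[[-0.007,-0.007,0],[0.002,0.005,0],0.085],[[0,0,0],[0,0,0],0.085],[[0,0,-0.03],[0,0,0],0.085],[[0,0,-0.03],[0,0,0],0.085],[[0,0,-0.02],[0,0,0],0.085],[[0,0,0],[0,0,0],0.085],[[0,0,0],[0,0,0],0.085]]}}

```text
t: 10.02
tool_pos: [464.3, -267.5, 216.9]
orientation: [0.994, 0.108, 0.001, 0.001]
ft_force: [0.2, -0.3, 0.5]
gripper_width: 0.995
```

```bash
python3 -c "
from h import *
d(464.5,-267.5,183)"
```

```text
t 10.03 tilt fix rv [0.002  0.0016 0.    ] shift [  0.2   0.  -33.9] jaw 0.9948009949581771 F [ 0.2 -0.3  0.5] grasp [ 464.6 -267.8   61.9]
```

Emit:
{"api": "servo_tool", "payload": {"plan": [[[0,0,-0.024],[0.002,0.001,0],0.085],[[0,0,-0.008],[0,0,0],0.085],[[0,0,0],[0,0,0],0.085],[[0,0,0],[0,0,0],0.04],[[0,0,0],[0,0,0],0.04],[[0,0,0],[0,0,0],0.04],[[0,0,0],[0,0,0],0.04],[[0,0,0],[0,0,0],0.04]]}}

```text
t: 11.02
tool_pos: [465.4, -268.3, 189.3]
orientation: [0.994, 0.109, 0.003, 0.003]
ft_force: [0.1, -0.5, -0.3]
gripper_width: 0.606
```

```bash
python3 -c "
from h import *
d(608.5,22,226)"
```

```text
t 11.03 tilt fix rv [0.0053 0.0065 0.    ] shift [143.1 290.3  36.7] jaw 0.6064111611272389 F [ 0.1 -0.5 -0.3] grasp [ 466.4 -269.2   34.3]
```

Emit:
{"api": "servo_tool", "payload": {"plan": [[[0,0,0],[0,0,0],0.085],[[0,0,0],[0,0,0],0.085],[[0,0,0],[0,0,0],0.085],[[-0.001,0.0005,-0.006],[0.005,0.0065,0],0.085],[[0,0,0],[0,0,0],0.085],[[0,0,0],[0,0,0],0.04],[[0,0,0],[0,0,0],0.04],[[0,0,0],[0,0,0],0.04],[[0,0,0],[0,0,0],0.04],[[0,0,0],[0,0,0],0.04],[[0,0,0],[0,0,0],0.04]]}}

```text
t: 12.4
tool_pos: [464.4, -267.9, 183.1]
orientation: [0.994, 0.109, -0.0, 0.0]
ft_force: [0.1, -0.1, -0.1]
gripper_width: 0.606
```

```bash
python3 -c "
from h import *
d(608.5,22,226)"
```

```text
t 12.4 tilt fix rv [ 0.0004 -0.0001  0.    ] shift [144.1 289.9  42.9] jaw 0.6055150445326835 F [ 0.1 -0.1 -0.1] grasp [ 464.4 -268.    28.1]
```

Emit:
{"api": "servo_tool", "payload": {"plan": [[[0,0,0.03],[0,0,0],0.04],[[0,0,0.05],[0,0,0],0.04],[[0,0,0.01],[0,0,0],0.04],[[0.022,0.046,0],[0,0,0],0.04],[[0.022,0.046,0],[0,0,0],0.04],[[0.022,0.046,0],[0,0,0],0.04],[[0.022,0.046,0],[0,0,0],0.04],[[0.022,0.046,0],[0,0,0],0.04],[[0.022,0.046,0],[0,0,0],0.04],[[0,0,0],[0,0,0],0.04],[[0,0,0],[0,0,0],0.04],[[0,0,0],[0,0,0],0.04]]}}

```text
t: 13.9
tool_pos: [596.9, 16.4, 266.9]
orientation: [0.994, 0.107, -0.006, -0.003]
ft_force: [-0.7, -0.5, -1.1]
gripper_width: 0.611
```

```bash
python3 -c "
from h import *
d(608.5,22,226)
s=arm.state();q=R.from_quat(s['orientation']);g=s['tool_pos']+q.apply([0,0,142]);print(g,rimfit(*g,27,COL['yellow']))
c=look('w3',[(608.5,22,50)])
t=arm.capture('top')
import cv2
cv2.imwrite('pics/t3.png',cv2.resize(t['frame'][120:220,180:340,::-1],None,fx=5,fy=5,interpolation=cv2.INTER_CUBIC))
"
```

```text
t 13.9 tilt fix rv [-0.0042 -0.0133 -0.    ] shift [ 11.6   5.6 -40.9] jaw 0.6105437521046839 F [-0.7 -0.5 -1.1] grasp [594.8  17.1 111.9]
[594.98028448  17.01968051 124.9179654 ] (np.float32(114.10019), np.float64(595.4802844823901), np.float64(17.519680509060727))
pred px (608.5, 22, 50) [255.2 198.1]
```

View pics/w3.png

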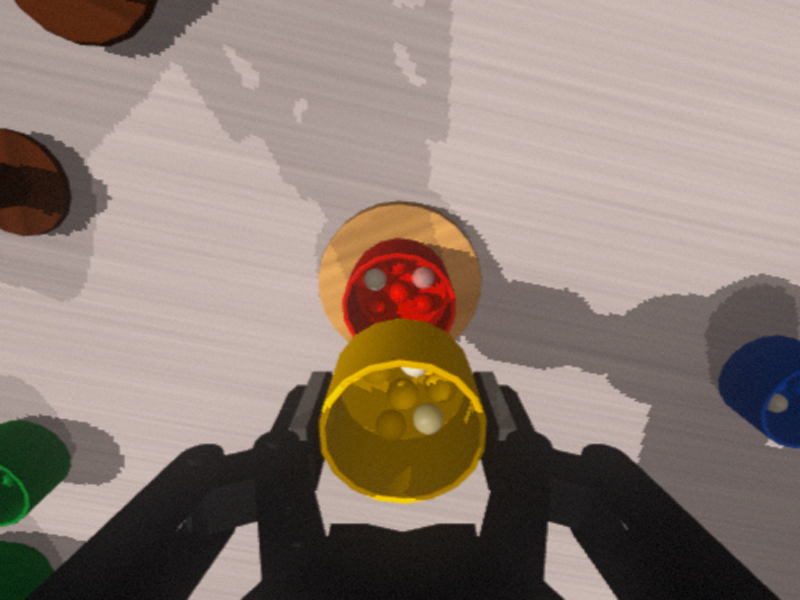

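Wrist view: red is seated, its rim centre at native x≈255.5 against 255.2 predicted. Yellow is centred in the jaws. Aligning above red.

Emit:
{"api": "servo_tool", "payload": {"plan": [[[0.0115,0.0055,0],[-0.004,-0.013,0],0.04],[[0,0,0],[0,0,0],0.04],[[0,0,0],[0,0,0],0.04],[[0,0,-0.012],[0,0,0],0.04],[[0,0,-0.008],[0,0,0],0.04],[[0,0,0],[0,0,0],0.04],[[0,0,0],[0,0,0],0.04]]}}

```text
t: 14.92
tool_pos: [609.1, 21.5, 245.5]
orientation: [0.994, 0.106, 0.0, 0.0]
ft_force: [-0.7, -0.0, -0.0]
gripper_width: 0.61
```

```bash
python3 -c "
from h import *
d(608.3,21.8,226)
print(rimfit(608.5,22,50,27,COL['red']))"
```

```text
t 14.93 tilt fix rv [0.     0.0006 0.    ] shift [ -0.8   0.3 -19.5] jaw 0.6096491029216894 F [-0.7 -0.  -0. ] grasp [609.2  21.5  90.5]
(np.float32(40.92527), np.float64(609.0), np.float64(22.5))
```

Emit:
{"api": "servo_tool", "payload": {"plan": [[[-0.0005,0.0005,-0.008],[0,0,0],0.04],[[0,0,-0.006],[0,0,0],0.04],[[0,0,-0.002],[0,0,0],0.04],[[0,0,0],[0,0,0],0.04],[[0,0,0],[0,0,0],0.04]]}}

```text
t: 15.6
tool_pos: [608.6, 22.0, 228.6]
orientation: [0.994, 0.106, 0.0, 0.0]
ft_force: [-0.3, 0.2, -1.3]
gripper_width: 0.61
```

```bash
python3 -c "
from h import *
d(608.5,22,226)"
```

```text
t 15.6 tilt fix rv [0.0001 0.001  0.    ] shift [-0.1  0.  -2.6] jaw 0.609817402847332 F [-0.3  0.2 -1.3] grasp [608.7  22.   73.6]
```

Emit:
{"api": "servo_tool", "payload": {"plan": [[[0,0,-0.0025],[0,0.001,0],0.04],[[0,0,0],[0,0,0],0.04],[[0,0,0],[0,0,0],0.04],[[0,0,0],[0,0,0],0.085],[[0,0,0],[0,0,0],0.085],[[0,0,0],[0,0,0],0.085],[[0,0,0],[0,0,0],0.085],[[0,0,0.03],[0,0,0],0.085],[[0,0,0.03],[0,0,0],0.085],[[0,0,0.01],[0,0,0],0.085],[[-0.032,0.041,0],[0,0,0],0.085],[[-0.032,0.041,0],[0,0,0],0.085],[[-0.032,0.041,0],[0,0,0],0.085],[[-0.032,0.041,0],[0,0,0],0.085],[[-0.032,0.041,0],[0,0,0],0.085],[[0,0,0],[0,0,0],0.085],[[0,0,0],[0,0,0],0.085],[[0,0,0],[0,0,0],0.085]]}}

```text
t: 17.85
tool_pos: [442.7, 230.8, 293.4]
orientation: [0.995, 0.105, -0.002, 0.0]
ft_force: [1.0, -0.1, 0.1]
gripper_width: 0.994
```

```bash
python3 -c "
from h import *
d(440,236.5,183)
b=rimfit(440,236.5,41,27,COL['green']);print(b);rimcheck('g1',0,b[1],b[2],41)
t=arm.capture('side');cv2.imwrite('pics/s3.png',cv2.resize(t['frame'][150:300,180:380,::-1],None,fx=4,fy=4,interpolation=cv2.INTER_CUBIC))
a=cv2.imread('pics/g1.png');b=cv2.resize(cv2.imread('pics/s3.png'),(400,300));h=max(a.shape[0],300)
f=lambda i:cv2.copyMakeBorder(i,0,h-i.shape[0],0,0,cv2.BORDER_CONSTANT);m=np.hstack([f(a),f(b)]);print(m.shape);cv2.imwrite('pics/m3.png',m)"
```

```text
t 17.85 tilt fix rv [ 0.0009 -0.0046  0.    ] shift [  -2.7    5.7 -110.4] jaw 0.9940837109103274 F [ 1.  -0.1  0.1] grasp [442.  230.7 138.4]
(np.float32(61.309544), np.float64(439.5), np.float64(238.0))
(404, 824, 3)
```

View pics/m3.png

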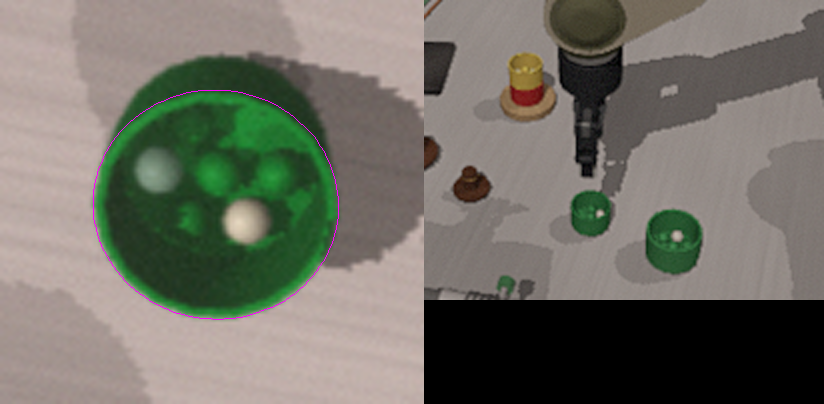

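The circle fits the green rim at (439.5,238), radius 27 mm, so it is the smaller pot. In the side view yellow sits upright on red.

Emit:
{"api": "servo_tool", "payload": {"plan": [[[-0.003,0.007,0],[0.001,-0.004,0],0.085],[[0,0,0],[0,0,0],0.085],[[0,0,-0.03],[0,0,0],0.085],[[0,0,-0.03],[0,0,0],0.085],[[0,0,-0.015],[0,0,0],0.085],[[0,0,0],[0,0,0],0.085],[[0,0,0],[0,0,0],0.085]]}}

```text
t: 18.88
tool_pos: [440.5, 238.1, 218.2]
orientation: [0.995, 0.104, 0.002, -0.0]
ft_force: [-0.7, 0.1, 0.7]
gripper_width: 1.0
```

```bash
python3 -c "
from h import *
d(439.5,238,183)"
```

```text
t 18.88 tilt fix rv [-0.0012  0.0038  0.    ] shift [ -1.   -0.1 -35.2] jaw 0.9999968587442536 F [-0.7  0.1  0.7] grasp [441.1 238.3  63.2]
```

Emit:
{"api": "servo_tool", "payload": {"plan": [[[-0.001,0,-0.02],[-0.001,0.004,0],0.085],[[0,0,-0.012],[0,0,0],0.085],[[0,0,0],[0,0,0],0.085],[[0,0,0],[0,0,0],0.085]]}}

```text
t: 19.38
tool_pos: [440.7, 238.5, 188.6]
orientation: [0.995, 0.104, 0.003, -0.001]
ft_force: [0.2, 0.1, 0.3]
gripper_width: 0.996
```

```bash
python3 -c "
from h import *
d(439.5,238,183)"
```

```text
t 19.38 tilt fix rv [-0.0018  0.0058  0.    ] shift [-1.2 -0.5 -5.6] jaw 0.9955377700454584 F [0.2 0.1 0.3] grasp [441.6 238.8  33.6]
```

Emit:
{"api": "servo_tool", "payload": {"plan": [[[-0.001,-0.0005,-0.0055],[-0.002,0.006,0],0.085],[[0,0,0],[0,0,0],0.085],[[0,0,0],[0,0,0],0.04],[[0,0,0],[0,0,0],0.04],[[0,0,0],[0,0,0],0.04],[[0,0,0],[0,0,0],0.04],[[0,0,0],[0,0,0],0.04],[[0,0,0],[0,0,0],0.04]]}}

```text
t: 20.38
tool_pos: [440.0, 238.0, 184.1]
orientation: [0.995, 0.104, 0.001, -0.0]
ft_force: [0.5, 0.2, 0.3]
gripper_width: 0.626
```

```bash
python3 -c "
from h import *
d(608.5,22,260)"
```

```text
t 20.38 tilt fix rv [-0.0002  0.0015  0.    ] shift [ 168.5 -216.    75.9] jaw 0.626200241777719 F [0.5 0.2 0.3] grasp [440.2 238.1  29.1]
```

Emit:
{"api": "servo_tool", "payload": {"plan": [[[0,0,0.03],[0,0,0],0.04],[[0,0,0.045],[0,0,0],0.04],[[0,0,0.03],[0,0,0],0.04],[[0,0,0.005],[0,0,0],0.04],[[0.032,-0.041,0],[0,0,0],0.04],[[0.032,-0.041,0],[0,0,0],0.04],[[0.032,-0.041,0],[0,0,0],0.04],[[0.032,-0.041,0],[0,0,0],0.04],[[0.032,-0.041,0],[0,0,0],0.04],[[0,0,0],[0,0,0],0.04],[[0,0,0],[0,0,0],0.04],[[0,0,0],[0,0,0],0.04]]}}

```text
t: 21.88
tool_pos: [601.3, 26.9, 284.6]
orientation: [0.994, 0.106, -0.008, -0.001]
ft_force: [-0.3, 0.3, -1.5]
gripper_width: 0.622
```

```bash
python3 -c "
from h import *
d(608.5,22,261)
s=arm.state();q=R.from_quat(s['orientation']);g=s['tool_pos']+q.apply([0,0,143]);print(g,rimfit(*g,27,COL['green']))
print(rimfit(608.5,22,84,27,COL['yellow']))"
```

```text
t 21.88 tilt fix rv [-0.0013 -0.0162 -0.    ] shift [  7.2  -4.9 -23.6] jaw 0.6221307541017732 F [-0.3  0.3 -1.5] grasp [598.7  27.1 129.6]
[598.93115767  27.0638028  141.57283657] (np.float32(66.705284), np.float64(598.4311576737323), np.float64(27.063802796549556))
(np.float32(73.39572), np.float64(609.0), np.float64(22.5))
```

Emit:
{"api": "servo_tool", "payload": {"plan": [[[0.0075,-0.0045,0],[-0.001,-0.016,0],0.04],[[0,0,0],[0,0,0],0.04],[[0,0,0],[0,0,0],0.04],[[0,0,0],[0,0,0],0.04]]}}

```text
t: 22.48
tool_pos: [609.1, 23.2, 285.4]
orientation: [0.994, 0.106, 0.001, 0.0]
ft_force: [0.3, -0.0, -0.5]
gripper_width: 0.621
```

```bash
python3 -c "
from h import *
d(609,22.3,261)
print(rimfit(608.5,22,84,27,COL['yellow']))"
```

```text
t 22.48 tilt fix rv [-0.      0.0022  0.    ] shift [ -0.1  -0.9 -24.4] jaw 0.6210345807065327 F [ 0.3 -0.  -0.5] grasp [609.4  23.2 130.4]
(np.float32(49.919075), np.float64(609.0), np.float64(22.5))
```

Emit:
{"api": "servo_tool", "payload": {"plan": [[[0,-0.0008,-0.01],[0,0.002,0],0.04],[[0,0,-0.008],[0,0,0],0.04],[[0,0,-0.003],[0,0,0],0.04],[[0,0,0],[0,0,0],0.04],[[0,0,0],[0,0,0],0.04]]}}

```text
t: 23.15
tool_pos: [608.9, 22.4, 262.4]
orientation: [0.994, 0.106, -0.0, -0.0]
ft_force: [1.2, -0.0, -1.1]
gripper_width: 0.624
```

```bash
python3 -c "
from h import *
d(609,22.3,261)"
```

```text
t 23.15 tilt fix rv [-0.0002 -0.0009 -0.    ] shift [ 0.1 -0.1 -1.4] jaw 0.623903207199949 F [ 1.2 -0.  -1.1] grasp [608.7  22.4 107.4]
```

Emit:
{"api": "servo_tool", "payload": {"plan": [[[0,0,-0.001],[0,0,0],0.04],[[0,0,0],[0,0,0],0.04],[[0,0,0],[0,0,0],0.085],[[0,0,0],[0,0,0],0.085],[[0,0,0],[0,0,0],0.085],[[0,0,0],[0,0,0],0.085],[[0,0,0.03],[0,0,0],0.085],[[0,0,0.03],[0,0,0],0.085],[[0,0,0.01],[0,0,0],0.085],[[-0.002,-0.044,0],[0,0,0],0.085],[[-0.002,-0.044,0],[0,0,0],0.085],[[-0.002,-0.044,-0.01],[0,0,0],0.085],[[-0.002,-0.044,-0.01],[0,0,0],0.085],[[-0.002,-0.044,-0.01],[0,0,0],0.085],[[0,0,0],[0,0,0],0.085],[[0,0,0],[0,0,0],0.085],[[0,0,0],[0,0,0],0.085]]}}

```text
t: 25.28
tool_pos: [597.4, -202.1, 297.7]
orientation: [0.994, 0.108, -0.003, -0.002]
ft_force: [-0.5, -0.0, -0.3]
gripper_width: 0.996
```

```bash
python3 -c "
from h import *
d(597.5,-205.5,183)
b=rimfit(597.5,-205.5,41,27,COL['blue']);print(b);rimcheck('b1',0,b[1],b[2],41)
t=arm.capture('side');b=cv2.resize(t['frame'][150:250,180:280,::-1],None,fx=4,fy=4,interpolation=cv2.INTER_CUBIC)
a=cv2.imread('pics/b1.png');h=max(a.shape[0],400)
f=lambda i:cv2.copyMakeBorder(i,0,h-i.shape[0],0,0,cv2.BORDER_CONSTANT);m=np.hstack([f(a),f(b)]);print(m.shape);cv2.imwrite('pics/m4.png',m)"
```

```text
t 25.27 tilt fix rv [-0.0034 -0.0055 -0.    ] shift [ 1.000e-01 -3.400e+00 -1.147e+02] jaw 0.9962867824412092 F [-0.5 -0.  -0.3] grasp [ 596.5 -201.6  142.7]
(np.float32(74.976974), np.float64(598.5), np.float64(-206.0))
(404, 816, 3)
```

View pics/m4.png

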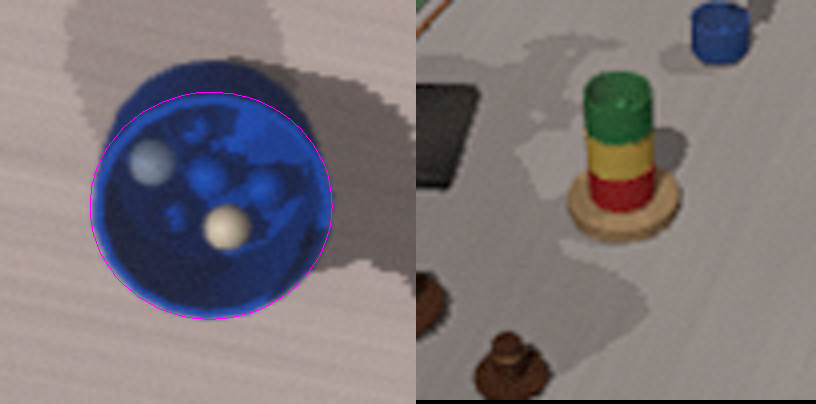

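The circle fits the blue rim at (598.5,−206). The red/yellow/green stack is straight and fully nested.

Emit:
{"api": "servo_tool", "payload": {"plan": [[[0.001,-0.004,0],[-0.003,-0.005,0],0.085],[[0,0,0],[0,0,0],0.085],[[0,0,-0.03],[0,0,0],0.085],[[0,0,-0.03],[0,0,0],0.085],[[0,0,-0.03],[0,0,0],0.085],[[0,0,-0.004],[0,0,0],0.085],[[0,0,0],[0,0,0],0.085],[[0,0,0],[0,0,0],0.085]]}}

```text
t: 26.42
tool_pos: [599.3, -205.8, 205.3]
orientation: [0.994, 0.108, 0.003, 0.002]
ft_force: [0.4, -0.6, 1.0]
gripper_width: 0.997
```

```bash
python3 -c "
from h import *
d(598.5,-206,183)"
```

```text
t 26.43 tilt fix rv [0.0032 0.0059 0.    ] shift [ -0.8  -0.2 -22.3] jaw 0.9966561536640408 F [ 0.4 -0.6  1. ] grasp [ 600.2 -206.3   50.3]
```

Emit:
{"api": "servo_tool", "payload": {"plan": [[[-0.001,0,-0.014],[0.003,0.006,0],0.085],[[0,0,-0.007],[0,0,0],0.085],[[0,0,0],[0,0,0],0.085],[[0,0,0],[0,0,0],0.085]]}}

```text
t: 26.92
tool_pos: [598.4, -206.0, 184.1]
orientation: [0.994, 0.108, 0.001, 0.001]
ft_force: [0.4, 0.0, 0.5]
gripper_width: 0.994
```

```bash
python3 -c "
from h import *
d(598.5,-206,183)"
```

```text
t 26.93 tilt fix rv [0.001  0.0013 0.    ] shift [ 0.1 -0.  -1.1] jaw 0.9942262128975664 F [0.4 0.  0.5] grasp [ 598.6 -206.1   29.1]
```

Emit:
{"api": "servo_tool", "payload": {"plan": [[[0,0,0],[0,0,0],0.04],[[0,0,0],[0,0,0],0.04],[[0,0,0],[0,0,0],0.04],[[0,0,0],[0,0,0],0.04],[[0,0,0],[0,0,0],0.04],[[0,0,0],[0,0,0],0.04]]}}

```text
t: 27.68
tool_pos: [598.5, -206.0, 184.8]
orientation: [0.994, 0.108, 0.001, 0.001]
ft_force: [-0.7, 0.5, -0.2]
gripper_width: 0.606
```

Emit:
{"api": "servo_tool", "payload": {"plan": [[[0,0,0.03],[0,0,0],0.04],[[0,0,0.045],[0,0,0],0.04],[[0,0,0.045],[0,0,0],0.04],[[0,0,0.03],[0,0,0],0.04],[[0,0,0],[0,0,0],0.04],[[0,0,0],[0,0,0],0.04]]}}

```text
t: 28.42
tool_pos: [597.4, -205.4, 335.7]
orientation: [0.994, 0.108, -0.002, -0.001]
ft_force: [1.1, 0.3, -1.5]
gripper_width: 0.605
```

Offset is 184.8, so the seated TCP z ≈ 295.8.

Emit:
{"api": "servo_tool", "payload": {"plan": [[[0.002,0.043,0],[0,0,0],0.04],[[0.002,0.043,0],[0,0,0],0.04],[[0.002,0.043,0],[0,0,0],0.04],[[0.002,0.043,0],[0,0,0],0.04],[[0.002,0.043,0],[0,0,0],0.04],[[0,0,0],[0,0,0],0.04],[[0,0,0],[0,0,0],0.04],[[0,0,0],[0,0,0],0.04]]}}

```text
t: 29.42
tool_pos: [605.9, 14.2, 322.1]
orientation: [0.994, 0.107, -0.011, -0.005]
ft_force: [0.2, -0.3, -0.6]
gripper_width: 0.605
```

```bash
python3 -c "
from h import *
d(609,22.3,295.8)
s=arm.state();q=R.from_quat(s['orientation']);g=s['tool_pos']+q.apply([0,0,144]);print(g,rimfit(*g,27,COL['blue']))
print(rimfit(608.5,22,118,27,COL['green']))"
```

```text
t 29.43 tilt fix rv [-0.0067 -0.0229 -0.    ] shift [  3.1   8.1 -26.3] jaw 0.6053664592013115 F [ 0.2 -0.3 -0.6] grasp [602.4  15.2 167.2]
[602.62011938  15.11130345 178.17837498] (np.float32(88.33552), np.float64(602.1201193811023), np.float64(15.111303449756992))
(np.float32(34.47586), np.float64(608.0), np.float64(22.5))
```

Emit:
{"api": "servo_tool", "payload": {"plan": [[[0.003,0.008,0],[-0.0065,-0.023,0],0.04],[[0,0,0],[0,0,0],0.04],[[0,0,0],[0,0,0],0.04],[[0,0,0],[0,0,0],0.04]]}}

```text
t: 30.02
tool_pos: [609.2, 21.7, 322.5]
orientation: [0.994, 0.106, 0.001, 0.0]
ft_force: [0.3, -0.2, -1.2]
gripper_width: 0.61
```

```bash
python3 -c "
from h import *
d(609,22.3,295.8)
print(rimfit(608.5,22,118,27,COL['green']))
look('w5',[(609,22.3,118)])"
```

```text
t 30.02 tilt fix rv [0.0004 0.0026 0.    ] shift [ -0.2   0.6 -26.7] jaw 0.6103599148132506 F [ 0.3 -0.2 -1.2] grasp [609.6  21.7 167.5]
(np.float32(23.41603), np.float64(608.0), np.float64(22.5))
pred px (609, 22.3, 118) [256.2 224.9]
```

View pics/w5.png

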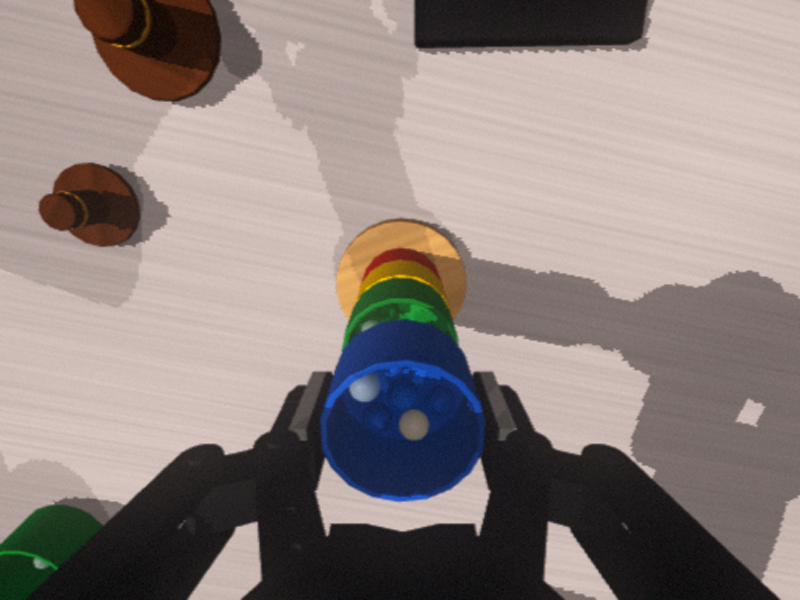

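Wrist view: the green rim is centred at x≈400 (native 256.1, predicted 256.2) with blue straight above it. The small lid is at (95,205). Descending.

Emit:
{"api": "servo_tool", "payload": {"plan": [[[-0.0005,0.0005,-0.01],[0,0.0025,0],0.04],[[0,0,-0.009],[0,0,0],0.04],[[0,0,-0.004],[0,0,0],0.04],[[0,0,0],[0,0,0],0.04],[[0,0,0],[0,0,0],0.04]]}}

```text
t: 30.75
tool_pos: [608.6, 22.2, 297.3]
orientation: [0.994, 0.106, -0.001, 0.0]
ft_force: [-0.4, 0.1, -0.9]
gripper_width: 0.607
```

```bash
python3 -c "
from h import *
d(608.7,22.3,295.8)"
```

```text
t 30.75 tilt fix rv [ 0.0003 -0.0013  0.    ] shift [ 0.1  0.1 -1.5] jaw 0.6067496668816603 F [-0.4  0.1 -0.9] grasp [608.4  22.1 142.3]
```

Emit:
{"api": "servo_tool", "payload": {"plan": [[[0,0,-0.001],[0,0,0],0.04],[[0,0,0],[0,0,0],0.04],[[0,0,0],[0,0,0],0.085],[[0,0,0],[0,0,0],0.085],[[0,0,0],[0,0,0],0.085],[[0,0,0],[0,0,0],0.085],[[0,0,0.03],[0,0,0],0.085],[[0,0,0.03],[0,0,0],0.085],[[0,0,0.005],[0,0,0],0.085],[[0.002,0.04,0],[0,0,0],0.085],[[0.002,0.04,0],[0,0,0],0.085],[[0.002,0.04,0],[0,0,0],0.085],[[0.002,0.04,-0.02],[0,0,0],0.085],[[0.002,0.038,-0.03],[0,0,0],0.085],[[0,0,0],[0,0,0],0.085],[[0,0,0],[0,0,0],0.085],[[0,0,0],[0,0,0],0.085]]}}

```text
t: 32.88
tool_pos: [617.9, 224.3, 304.8]
orientation: [0.995, 0.105, -0.004, 0.0]
ft_force: [-0.9, 0.4, -0.1]
gripper_width: 0.996
```

```bash
python3 -c "
from h import *
d(618.3,228.5,190)
rimcheck('l1',0,618.3,228.5,12,27,80)
c=look('w6',[(618.3,228.5,12),(618.3,228.5,44)])
t=arm.capture('side');b=cv2.resize(t['frame'][150:250,180:280,::-1],None,fx=4,fy=4,interpolation=cv2.INTER_CUBIC)
a=cv2.imread('pics/l1.png');h=max(a.shape[0],400)
f=lambda i:cv2.copyMakeBorder(i,0,h-i.shape[0],0,0,cv2.BORDER_CONSTANT);m=np.hstack([f(a),f(b)]);print(m.shape,a.shape);cv2.imwrite('pics/m5.png',m)"
```

```text
t 32.88 tilt fix rv [ 0.0016 -0.0079  0.    ] shift [   0.4    4.2 -114.8] jaw 0.9955528309553238 F [-0.9  0.4 -0.1] grasp [616.6 224.  149.8]
pred px (618.3, 228.5, 12) [253.1 182.8]
pred px (618.3, 228.5, 44) [252.7 193.5]
(524, 932, 3) (524, 532, 3)
```

View pics/m5.png

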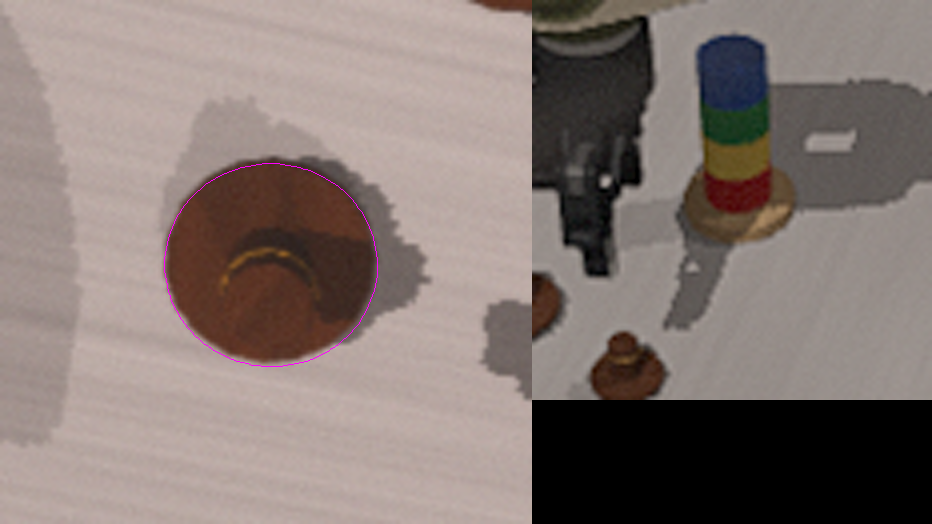

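The flange matches the drawn 54 mm circle, about 1 px (1 mm) toward +x, so the small lid is at (619.3,228.5). The four-pot stack is straight.

Emit:
{"api": "servo_tool", "payload": {"plan": [[[0.001,0.004,0],[0.0015,-0.008,0],0.085],[[0,0,0],[0,0,0],0.085],[[0,0,-0.03],[0,0,0],0.085],[[0,0,-0.03],[0,0,0],0.085],[[0,0,-0.03],[0,0,0],0.085],[[0,0,-0.002],[0,0,0],0.085],[[0,0,0],[0,0,0],0.085],[[0,0,0],[0,0,0],0.085]]}}

```text
t: 34.02
tool_pos: [619.8, 228.0, 215.3]
orientation: [0.995, 0.104, 0.004, -0.0]
ft_force: [-0.5, -0.1, 0.4]
gripper_width: 0.992
```

```bash
python3 -c "
from h import *
d(619.3,228.5,190)"
```

```text
t 34.02 tilt fix rv [-0.0014  0.0088  0.    ] shift [ -0.5   0.5 -25.3] jaw 0.9917614077523516 F [-0.5 -0.1  0.4] grasp [621.1 228.2  60.3]
```

Emit:
{"api": "servo_tool", "payload": {"plan": [[[-0.001,0.0005,-0.015],[-0.0015,0.009,0],0.085],[[0,0,-0.008],[0,0,0],0.085],[[0,0,0],[0,0,0],0.085],[[0,0,0],[0,0,0],0.085]]}}

```text
t: 34.52
tool_pos: [618.9, 228.6, 192.0]
orientation: [0.995, 0.104, 0.001, -0.0]
ft_force: [0.6, 0.9, 0.5]
gripper_width: 0.998
```

```bash
python3 -c "
from h import *
d(619.3,228.5,190)"
```

```text
t 34.52 tilt fix rv [-0.0001  0.001   0.    ] shift [ 0.4 -0.1 -2. ] jaw 0.9981783548494132 F [0.6 0.9 0.5] grasp [619.  228.7  37. ]
```

Emit:
{"api": "servo_tool", "payload": {"plan": [[[0,0,-0.002],[0,0.001,0],0.085],[[0,0,0],[0,0,0],0.04],[[0,0,0],[0,0,0],0.01],[[0,0,0],[0,0,0],0.01],[[0,0,0],[0,0,0],0.01],[[0,0,0],[0,0,0],0.01],[[0,0,0],[0,0,0],0.01],[[0,0,0],[0,0,0],0.01],[[0,0,0],[0,0,0],0.01],[[0,0,0],[0,0,0],0.01]], "grip_force": 40}}

```text
t: 35.78
tool_pos: [619.0, 228.7, 190.6]
orientation: [0.995, 0.104, 0.001, -0.0]
ft_force: [-0.1, -0.7, -0.0]
gripper_width: 0.243
```

Emit:
{"api": "servo_tool", "payload": {"plan": [[[0,0,0.03],[0,0,0],0.01],[[0,0,0.05],[0,0,0],0.01],[[0,0,0.05],[0,0,0],0.01],[[0,0,0.045],[0,0,0],0.01],[[0,0,0.01],[0,0,0],0.01],[[0,0,0],[0,0,0],0.01],[[0,0,0],[0,0,0],0.01]]}}

```text
t: 36.65
tool_pos: [617.7, 228.3, 377.2]
orientation: [0.995, 0.104, -0.003, 0.0]
ft_force: [-0.5, -0.4, 0.2]
gripper_width: 0.24
```

Emit:
{"api": "servo_tool", "payload": {"plan": [[[-0.002,-0.039,0],[0,0,0],0.01],[[-0.002,-0.039,0],[0,0,0],0.01],[[-0.002,-0.039,0],[0,0,0],0.01],[[-0.002,-0.039,0],[0,0,0],0.01],[[-0.002,-0.038,0],[0,0,0],0.01],[[0,0,0],[0,0,0],0.01],[[0,0,0],[0,0,0],0.01],[[0,0,0],[0,0,0],0.01]]}}

```text
t: 37.65
tool_pos: [606.5, 30.1, 364.8]
orientation: [0.994, 0.105, -0.013, -0.002]
ft_force: [-0.5, -0.7, -1.2]
gripper_width: 0.242
```

```bash
python3 -c "
from h import *
d(608.7,22.3,335.6)
print(rimfit(608.5,22,152,27,COL['blue']))"
```

```text
t 37.65 tilt fix rv [-0.0004 -0.0253 -0.    ] shift [  2.2  -7.8 -29.2] jaw 0.2418289359202759 F [-0.5 -0.7 -1.2] grasp [602.6  30.1 209.8]
(np.float32(39.695393), np.float64(608.0), np.float64(22.5))
```

Emit:
{"api": "servo_tool", "payload": {"plan": [[[0.002,-0.0075,0],[0,-0.025,0],0.01],[[0,0,0],[0,0,0],0.01],[[0,0,0],[0,0,0],0.01],[[0,0,0],[0,0,0],0.01]]}}

```text
t: 38.2
tool_pos: [608.7, 23.3, 364.8]
orientation: [0.994, 0.106, 0.001, -0.0]
ft_force: [-0.2, -0.2, -0.9]
gripper_width: 0.24
```

```bash
python3 -c "
from h import *
d(608.5,22.4,335.6)
print(rimfit(608.5,22,152,27,COL['blue']))
c=look('w7',[(608.5,22.4,152)])
s=arm.state();q=R.from_quat(s['orientation'])
for off in(-2,0,2):
  g=s['tool_pos']+q.apply([off,0,178.6]);P=np.array([px(c,g+q.apply([27*np.cos(a),27*np.sin(a),0])) for a in np.linspace(0,6.28,200)]);print(off,(P.min(0)*1.5625).round(),(P.max(0)*1.5625).round())"
```

```text
t 38.2 tilt fix rv [-0.0004  0.0018  0.    ] shift [ -0.2  -0.9 -29.2] jaw 0.24027611423780368 F [-0.2 -0.2 -0.9] grasp [609.   23.4 209.8]
(np.float32(30.060514), np.float64(608.0), np.float64(22.0))
pred px (608.5, 22.4, 152) [258.5 220.2]
-2 [335. 321.] [470. 440.]
0 [334. 316.] [470. 436.]
2 [334. 311.] [470. 432.]
```

View pics/w7.png

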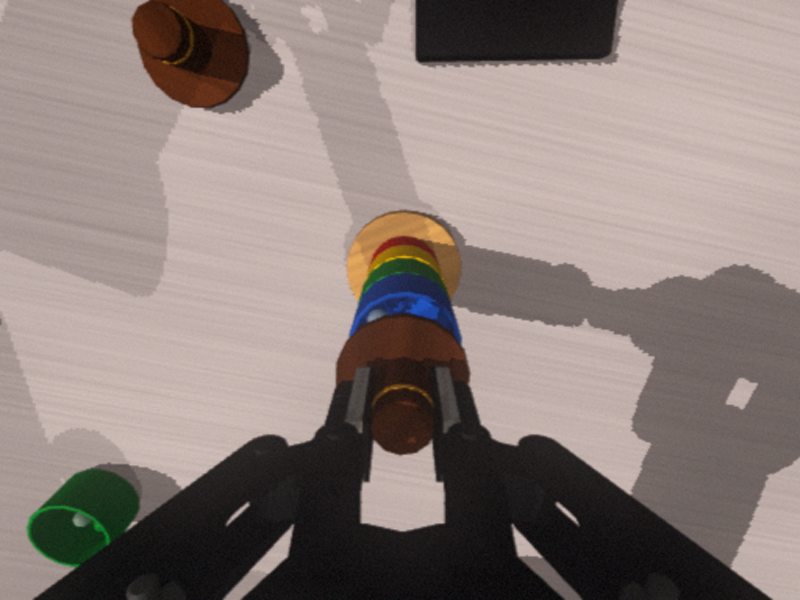

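Wrist view: the flange spans x 336–469 with its top at 316, as predicted for a centred grasp. The blue rim is centred at x≈405 (predicted 404).

Emit:
{"api": "servo_tool", "payload": {"plan": [[[0,-0.001,-0.012],[0,0.002,0],0.01],[[0,0,-0.01],[0,0,0],0.01],[[0,0,-0.004],[0,0,0],0.01],[[0,0,0],[0,0,0],0.01],[[0,0,0],[0,0,0],0.01]]}}

```text
t: 38.92
tool_pos: [608.6, 22.3, 336.3]
orientation: [0.994, 0.106, -0.001, -0.0]
ft_force: [0.2, 0.6, -0.4]
gripper_width: 0.241
```

```bash
python3 -c "
from h import *
d(608.5,22.4,335.6)"
```

```text
t 38.92 tilt fix rv [-0.0006 -0.0016 -0.    ] shift [-0.1  0.1 -0.7] jaw 0.2414378326709702 F [ 0.2  0.6 -0.4] grasp [608.4  22.4 181.3]
```

Emit:
{"api": "servo_tool", "payload": {"plan": [[[0,0,-0.0005],[0,0,0],0.01],[[0,0,0],[0,0,0],0.03],[[0,0,0],[0,0,0],0.06],[[0,0,0],[0,0,0],0.085],[[0,0,0],[0,0,0],0.085],[[0,0,0],[0,0,0],0.085],[[0,0,0.03],[0,0,0],0.085],[[0,0,0.03],[0,0,0],0.085],[[0,0,0.02],[0,0,0],0.085],[[-0.03,-0.03,0],[0,0,0],0.085],[[-0.04,-0.04,0],[0,0,0],0.085],[[-0.04,-0.04,0],[0,0,0],0.085],[[-0.03,-0.03,0],[0,0,0],0.085],[[0,0,0],[0,0,0],0.085],[[0,0,0],[0,0,0],0.085],[[0,0,0],[0,0,0],0.085],[[0,0,0],[0,0,0],0.085]]}}

```text
t: 41.05
tool_pos: [465.0, -119.4, 418.9]
orientation: [0.994, 0.108, 0.001, 0.0]
ft_force: [0.7, 0.0, -0.2]
gripper_width: 0.996
```

```bash
python3 -c "
from h import *
d(0,0,0)
s=cam('side');t=cam('top')
for z in (16,50,84,118,152,157,189): print(z,px(s,np.array([608.5,22.3,z])).round(1))
a=cv2.resize(s['frame'][:,:,::-1],(480,360),interpolation=cv2.INTER_AREA)
b=cv2.resize(s['frame'][130:230,190:270,::-1],(320,400),interpolation=cv2.INTER_CUBIC)
c=cv2.resize(t['frame'][:,:,::-1],(480,240) and (320,240),interpolation=cv2.INTER_AREA)
m=np.zeros((600,800,3),np.uint8);m[:360,:480]=a;m[:400,480:]=b;m[360:600,:320]=c
cv2.imwrite('pics/fin.png',m)"
```

```text
t 41.05 tilt fix rv [0.0006 0.0014 0.    ] shift [-465.   119.4 -418.9] jaw 0.9964146573172695 F [ 0.7  0.  -0.2] grasp [ 465.2 -119.5  263.9]
16 [231.7 198. ]
50 [231.2 189.7]
84 [230.7 181.2]
118 [230.1 172.4]
152 [229.6 163.2]
157 [229.5 161.8]
189 [228.9 152.9]
```

View pics/fin.png

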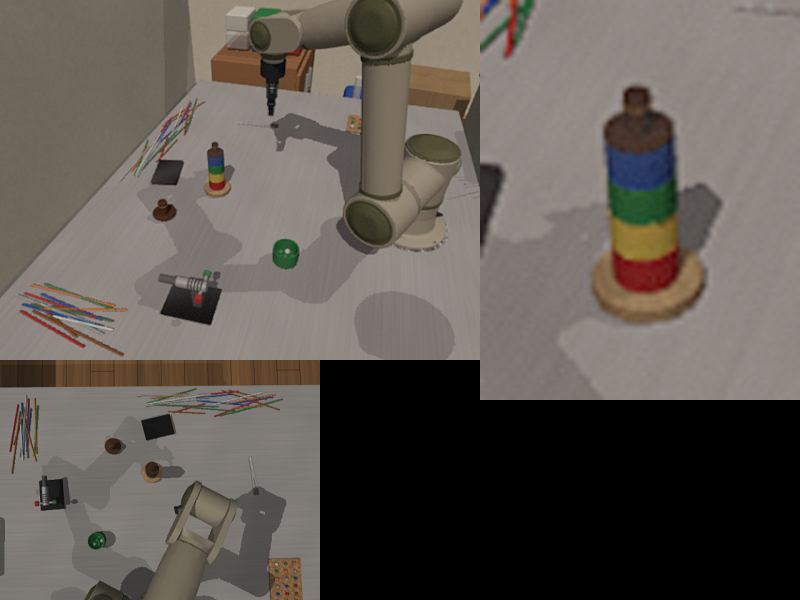

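The final view shows a straight stack. The knob top is at native (229,153), and (228.9,152.9) is what full nesting predicts. The bystanders are in place, so I'm handing in.

```bash
python3 -c "
from rig import arm
print(arm.hand_in())"
```

```text
the job is handed in; nothing more can be done
None
```

The stack is built and handed in: red in the stand's recess, then yellow, green and blue, with the small wooden lid on top, placed in that order one piece at a time. The robot's clock read about 41 s of the 128 s allowed, and the force readings I took stayed under about 2 N.

- **Final check:** in the last side view the stack is straight. The lid's knob top appeared at pixel (229,153), against (228.9,152.9) predicted for every piece fully nested.
- **Bystanders:** the torch, slab, tweezers and the larger lid and green pot looked undisturbed in the last top and side views. I judged this by eye and did not measure it.
- **Disagreements along the way:** pot rims measured 43–44 mm high against the stated 41 mm. The top and wrist cameras differed by up to about 2 mm sideways, and I relied on the wrist camera for placing.
- **One retry:** the first grip on the yellow pot closed about 6 mm too high, so I opened, lowered and gripped again before lifting.

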